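Set the warming plate's thermostat wheel and start it

ROBOT

A 6-joint arm with a two-finger parallel gripper is mounted at the origin on a cart in front of the work surface, level with it; the furniture and walls round the work are solid. World frame = base frame: x ahead of the robot, y to its left, z up, the work surface at z = 0. Lengths are in mm, angles in rad, forces in N, time in s.
With the tool pointing down it reaches from about 325 to 850 mm from the base axis. Payload 4.4 kg.
Tool frame: the origin (TCP) lies midway between the tips of the shut fingers; the grasp point (between the pads) lies 19 mm behind it; z points along the fingers, y is the line along which they close (so a half turn about z gives the same grasp; the last joint's range is limited). The gripper opens to 94 mm and grips with 3 to 60 N. Pads are 16 mm wide; open, the fingers measure 119 mm over their backs; the gripper's body (75 mm by 177 mm) begins 78 mm behind the grasp point.
Start: joints at [-1.377, 0.207, 1.542, -0, 1.393, -0.15], TCP at [193.801, -541.358, 205.447] pointing down, gripper open.
Joint ranges: [-2.73, 2.73], [-0.86, 2.22], [0.23, 2.46], [-1.11, 4.25], [0.08, 2.63], [-2.82, 2.82]. Speed limits (rad/s): [2.79, 2.79, 3.14, 3.14, 3.14, 3.14].

INTERFACE

Orientations are given as a rotation vector (axis times angle).
In Python, from station import ctrl gives the robot as it stands. The module is installed in compiled form; this text tells all that it offers.
- The arm moves only by the shell command python3 -m pendant 'ROWS' [FORCE]. ROWS is JSON, a list of rows, each a list of 7 numbers: the opening, from -1 (shut) to 1 (fully open), then the shift along the tool's x, y, z in m, then the turn, a rotation vector about the tool's x, y, z in degrees. In form: [[hand, dx, dy, dz, ax, ay, az], ...]. A call has 1 to 12 rows; each row is the pose to reach, as a shift and turn from the pose commanded when the call began, along the tool's axes at that moment; what a row does not reach only later rows make up. A row lasts 1/8 s, in which the tool goes at most 62.5 mm and 10.7 degrees, less where a joint would pass 70% of its speed; a pose out of reach is approached as far as the arm can. A call with a gripper value outside its range is refused whole. The fingers move at their own pace and stop on an object; FORCE is the grip in N (left out, the last holds). Time passes only in rows, so rows that repeat a pose let the fingers close. It gives the time, the measured TCP pose, the force, the opening and the grip force at its end, in the units of the state.
- ctrl.read_state(): the state, without advancing time (a new reading comes with each control period).
- ctrl.snapshot(name): name is "scene" or "top" or "wrist"; returns the picture (480x640x3 uint8, red, green, blue); there is no depth.
- ctrl.camera_model(name): a dict with "K" (3x3 intrinsics, pixels), "R" (3x3) and "t" (3): a world point X has camera coordinates R X + t. Camera axes: x right, y down, z forward; pixel columns grow to the right and rows downward; lengths in mm; the calibration is good to about 2 mm. A picture is of the moment at which its call begins: read the wrist's pose just before it. camera_model takes no time and is no camera call; for the wrist camera it gives the pose at the moment of the call.
- ctrl.job_done(): hands the job in; it is judged then, once.
The state is a dict: "time": time; "qpos": joint angles; "joint_velocities": joint speeds; "joint_torque": joint torques, N m; "ee_pos": TCP position; "eef_rot": TCP orientation; "force": force on the tool from outside, world axes, zero at the start; "moment": the same for the moment, N m; "gripper_width": finger opening in mm; "grasp_force": force on a finger pad.
Only numpy, scipy, OpenCV 4.12 (cv2) and the standard library are available. Lean on these libraries where they do the work, as an engineer would, in place of code of your own. Each camera call takes 0.05 s, during which the arm holds its last target. There are 200 camera calls.

TASK

One of the two zones of the warming plate has the white bowl on it. With the fingertips resting on the knurled thumbwheel in front of that zone, roll its top away from you by friction until it clicks into the middle notch, with its white line on top between the two white ticks, and then press the round start key between the wheels fully down and let it go. Pinch and lift nothing, leave the other wheel in its notch, and leave the bowl and the mug standing where they are.

Things in the scene. Friction and masses are not known exactly. Their poses are not given: they have to be found in the camera images.
- warming_plate: fixed flat appliance, 300 (x) x 460 (y) x 60 mm, aluminium case; origin: centre of its underside, x to the rear, y to its left. Two black square zones, centred at x 40, y +115 (left) and -115 mm (right), tops 60 mm up. Along the front (-x) edge a 78 mm deep grey console, also 60 mm high: a knurled thumbwheel in front of each zone, the start key half-way between them, all three at x -108 mm
- left_crown (a point): highest point of the left thumbwheel's rim, mid-width, 78 mm above the worktop; fixed to the plate, with its axes. The wheel is a black drum, 64 mm in diameter, 26 mm wide, 18 mm proud of the console; it turns on a level axle along y, 32 mm below this point. A round grey cheek 6 mm thick stands on each side, outer faces 42 mm apart, 4 mm lower than the crown; a white tick on top
- right_crown (a point): the same point of the right thumbwheel, which is the same as the left one
- left_wheel (a joint): left wheel, rad: 0 = its white line on top, between the ticks (middle notch). Positive = top rolled away from the front edge, towards the zones. Spring notches at -1.047, -0.524, 0, 0.524, 1.047 (17 mm of rim each), stops at +-1.15. Starts in the notch -1.047 or -0.524. Let go past half-way, it clicks into the nearest notch; getting over takes about 2 N along the rim
- right_wheel (a joint): right wheel, rad: 0 = its white line on top, between the ticks (middle notch). Positive = top rolled away from the front edge, towards the zones. Spring notches at -1.047, -0.524, 0, 0.524, 1.047 (17 mm of rim each), stops at +-1.15. Starts in the notch -1.047 or -0.524. Let go past half-way, it clicks into the nearest notch; getting over takes about 2 N along the rim
- left_mark (a point): middle of the white index line (4.5 mm wide, across the rim) on the left wheel; moves with the wheel, 32 mm from its axle
- right_mark (a point): middle of the white index line on the right wheel
- key_top (a point): centre of the top of the round white start key, 34 mm in diameter, 8 mm above the console (68 mm above the worktop) when up, in a flat metal ring 42 mm wide
- start_key (a joint): how far the key is pressed, m: 0 = up, 0.005 = fully down; it springs back; fully down takes about 5 N
- bowl: white round bowl, 198 mm in diameter, 74 mm high, loose on the middle of one zone (either one); origin at the centre of its underside
- mug: patterned mug, 79 mm wide, 98 mm high, loose on the other zone; origin at the centre of its underside
Things that resemble listed ones, but are neither listed nor needed, are in the scene too. There is more than one size of the bowl; the job needs the largest.

How it is judged:
By the outcome, as a careful person would: the job done as asked, in the order asked, and still so for the second after the job is handed in, with the robot touching nothing.
It also fails if it takes over 42 s, if anything falls off the work surface, if the arm or the gripper's body presses on something with over 40 N, if the wrist force passes 120 N, or if a joint passes its speed limit or range.

## Working session

There is one attempt and no reset: what is moved stays moved. The work goes in short steps, Python scripts to look and compute and a shell command to move; the robot and the scene stay as the last step left them, time stands still between calls to the robot, and variables do not carry over. Pictures are saved under pics/ and viewed, at most 10 in all, crops included, and the job is handed in when it is done.

```bash
mkdir -p pics
cat > h.py <<'E'
from station import ctrl
import numpy as np, cv2
def snap(n,f):
    m=ctrl.camera_model(n); p=ctrl.snapshot(n); cv2.imwrite('pics/'+f,cv2.cvtColor(p,cv2.COLOR_RGB2BGR)); np.savez('pics/'+f+'.npz',**{k:np.array(m[k]) for k in('K','R','t')}); return p,m
def ray(m,u,v,z):
    K,R,t=[np.array(m[k],float) for k in('K','R','t')]; t=t.ravel()
    d=R.T@np.linalg.solve(K,[u,v,1]); c=-R.T@t
    return c+d*(z-c[2])/d[2]
def proj(m,X):
    K,R,t=[np.array(m[k],float) for k in('K','R','t')]; p=K@(R@np.array(X,float)+t.ravel()); return p[:2]/p[2]
E
python3 - <<'E'
from h import *
snap('top','top0.png'); snap('scene','scene0.png')
print(ctrl.read_state())
E
```

```text
{'time': 0.1, 'qpos': array([-1.37752351e+00,  2.07371807e-01,  1.54277768e+00, -5.28554110e-07,
        1.39350533e+00, -1.50510228e-01]), 'joint_velocities': array([-3.25209982e-04, -1.75893003e-03, -2.29589502e-03,  2.24559955e-03,
        6.94597451e-04, -3.38003775e-05]), 'joint_torque': array([-5.06742199e-04, -3.71867430e+01, -2.82294238e+01,  6.99429167e-02,
        3.11709603e-02, -5.38568077e-05]), 'ee_pos': array([ 193.64817765, -540.64571427,  204.40175155]), 'eef_rot': array([-3.09326365e+00, -5.37005310e-01,  7.00247743e-05]), 'force': array([0.34581066, 0.60298503, 0.30159959]), 'moment': array([-0.00561598,  0.07924164, -0.01924376]), 'grasp_force': 0.0, 'gripper_width': 94.05447200717704}
```

View pics/top0.png

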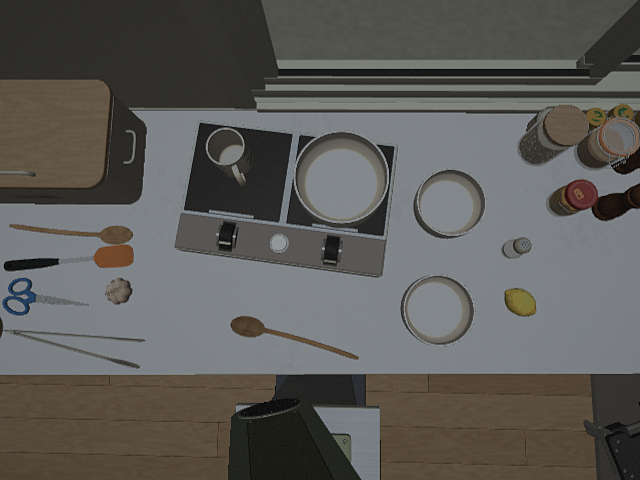

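View pics/scene0.png

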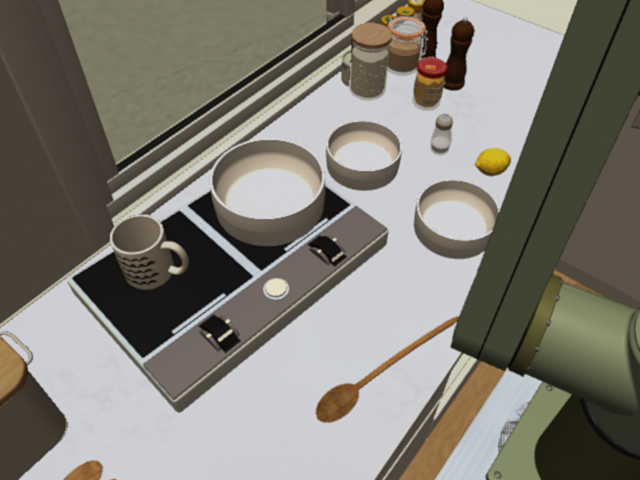

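The bowl is on the right zone, centred at about (342,178) in the top view. Its wheel is at about (331,249), the key at (279,243) and the other wheel at (227,235).

Run:
```python
from h import *
t=cv2.imread('pics/top0.png'); m=np.load('pics/top0.png.npz')
s=cv2.imread('pics/scene0.png')
a=cv2.resize(t[205:290,170:400],None,fx=3.4,fy=3.4,interpolation=cv2.INTER_CUBIC)
b=cv2.resize(s[225:355,190:360],None,fx=2.3,fy=2.3,interpolation=cv2.INTER_CUBIC)
c=np.zeros((600,790,3),np.uint8); c[:a.shape[0],:a.shape[1]]=a[:,:790]; c[295:295+b.shape[0],:b.shape[1]]=b
cv2.imwrite('pics/c1.png',c)
g=t.min(2); 
n,l,st,ce=cv2.connectedComponentsWithStats((g[225:260,262:300]>150).astype(np.uint8))
for i in range(1,n):
    if st[i,4]>50:
        u,v=ce[i]+[262,225]; print('key',u,v,st[i],ray(m,u,v,68))
for n_,u,v in(('R',331,249),('L',227,235)): print(n_,ray(m,u,v,74))
for u,v in((200,122),(397,146),(384,275),(177,248)): print(ray(m,u,v,60))
print('cam',-m['R'].T@m['t'].ravel())
```

```text
R [490.05994876 -48.10701499  74.        ]
L [517.79748753 176.4643921   74.        ]
[778.57279877 253.39345441  60.        ]
[ 724.156727   -191.74891793   60.        ]
[ 437.02832468 -162.05163346   60.        ]
[489.9350279  288.75818862  60.        ]
cam [ 380.17458229  -61.52673694 1009.69292211]
```

View pics/c1.png

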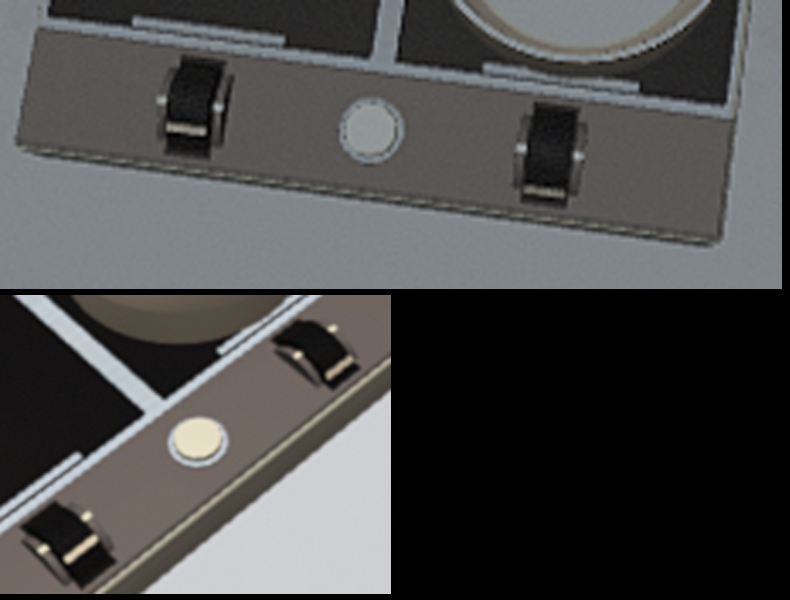

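In the crop, the right wheel's ticks are at (521,148) and (580,156), with its line well in front at (546,190), so it is at about -1.047. The left wheel's line is nearer its ticks, at about -0.524. The key is at (370,130).

Run:
```python
from h import *
m=np.load('pics/top0.png.npz')
def P(u,v,z): return ray(m,170+(u+.5)/3.4-.5,205+(v+.5)/3.4-.5,z)
R=(P(521,148,75)+P(580,156,75))/2; L=(P(162,101,75)+P(219,107,75))/2; k=P(370,130,68)
print('R',R,'L',L,'key',k,'mid',(R+L)/2,'dist',np.linalg.norm((R-L)[:2]))
d=(L-R)[:2]; yaw=np.arctan2(-d[0],d[1]); print('plate yaw',yaw, np.degrees(yaw))
ax=np.array([np.cos(yaw),np.sin(yaw)])
for z,p in((62,P(546,190,62)),(74,P(546,190,74))): print('Rmark x',(p-R)[:2]@ax)
for z,p in((62,P(187,130,62)),(74,P(187,130,74))): print('Lmark x',(p-L)[:2]@ax)
from scipy.spatial.transform import Rotation as Q
s=ctrl.read_state(); print(Q.from_rotvec(s['eef_rot']).as_matrix().round(3))
```

```text
R [489.20193767 -49.30451542  75.        ] L [517.10843731 179.07057884  75.        ] key [502.7133884   65.45957077  68.        ] mid [503.15518749  64.88303171  75.        ] dist 230.07380641985975
plate yaw -0.12159308601996191 -6.96677064691499
Rmark x -22.889696066725904
Rmark x -23.951434866406792
Lmark x -15.430684259219563
Lmark x -16.58687152380113
[[ 0.941  0.337 -0.   ]
 [ 0.337 -0.941  0.002]
 [ 0.    -0.002 -1.   ]]
```

```bash
python3 -m pendant '[[-1,0.426,-0.370,0,0,0,26.7],[-1,0.426,-0.370,0,0,0,26.7],[-1,0.426,-0.370,0,0,0,26.7],[-1,0.426,-0.370,0,0,0,26.7],[-1,0.426,-0.370,0,0,0,26.7],[-1,0.426,-0.370,0,0,0,26.7],[-1,0.426,-0.370,0,0,0,26.7],[-1,0.426,-0.370,0,0,0,26.7],[-1,0.426,-0.370,0,0,0,26.7],[-1,0.426,-0.370,0,0,0,26.7],[-1,0.426,-0.370,0,0,0,26.7],[-1,0.426,-0.370,0,0,0,26.7]]' 20
python3 - <<'E'
from h import *
from scipy.spatial.transform import Rotation as Q
p,m=snap('wrist','w0.png')
s=ctrl.read_state(); print(s['ee_pos'],Q.from_rotvec(s['eef_rot']).as_matrix().round(3),s['gripper_width'],s['force'])
print('crown px',proj(m,[489.2,-49.3,78]),'key',proj(m,[502.9,65,68]),'tcp',proj(m,s['ee_pos']))
E
```

```text
time: 1.6
ee_pos: [469.5, -50.8, 205.2]
eef_rot: [3.135, -0.195, -0.001]
force: [-0.4, -0.5, 0.2]
gripper_width: 0.4
grasp_force: 0.0
[469.54695162 -50.91353572 205.29616051] [[ 0.992 -0.125 -0.   ]
 [-0.125 -0.992 -0.   ]
 [-0.     0.    -1.   ]] 0.673748319276546 [-0.10525285  0.80554105 -0.07141511]
crown px [319.43838598 208.06466796] key [166.34333198 206.30994434] tcp [325.14215858 304.37823588]
```

View pics/w0.png

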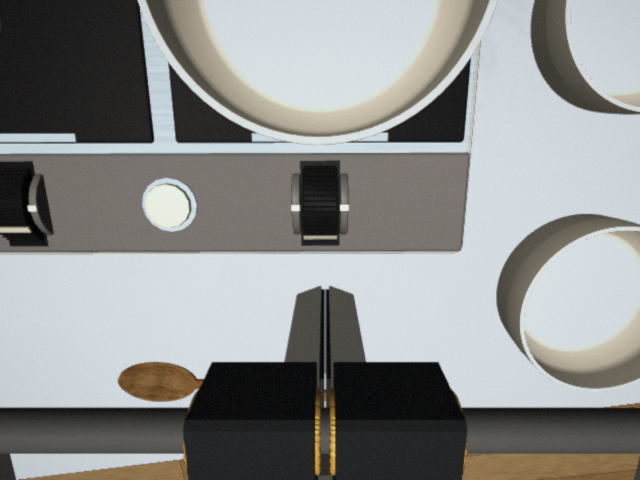

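The right wheel's ticks are at about (295,207) and (345,207), so the predicted crown agrees. The line is at (320,237). The left wheel's line is at about (18,235). I'll check both notch hypotheses.

Run:
```python
from h import *
m=np.load('pics/w0.png.npz'); t=np.load('pics/top0.png.npz')
ax=np.array([.9926,-.1213,0])
for n,c in(('R',[489.2,-49.3,46]),('L',[517.1,179.1,46])):
  for a in(-1.047,-.524,0):
    X=np.array(c)+32*np.sin(a)*ax+[0,0,32*np.cos(a)]; print(n,a,proj(m,X).round(1),'top',proj(t,X).round(1))
im=cv2.imread('pics/w0.png').min(2)
for n,(x0,x1) in(('R',(285,355)),('L',(0,50))):
  k,l,st,ce=cv2.connectedComponentsWithStats((im[190:246,x0:x1]>150).astype(np.uint8))
  for i in range(1,k): print(n,ce[i]+[x0,190],st[i])
print('top marks seen R',170+546/3.4-.35,205+190/3.4-.35,'L',170+187/3.4-.35,205+130/3.4-.35)
```

```text
R -1.047 [319.9 239. ] top [329.9 262.7]
R -0.524 [319.6 228. ] top [330.5 256.8]
R 0 [319.4 208.1] top [331.5 249.2]
L -1.047 [ 25.9 239.9] top [225.  248.6]
L -0.524 [ 12.3 229. ] top [224.6 242.6]
L 0 [  3.7 209.1] top [225.3 235. ]
R [294.98181818 207.43636364] [ 6 14  9  7 55]
R [343.95 207.15] [55 14  9  7 60]
R [316. 237.] [20 47 23  1 23]
L [ 31.66666667 208.05882353] [28 15  8  7 51]
L [ 13.88695652 229.53043478] [  0  38  30   4 115]
top marks seen R 330.23823529411766 260.53235294117644 L 224.65 242.88529411764708
```

```bash
python3 -m pendant '[[-1,0.010,-0.004,0.06,0,0,0],[-1,0.010,-0.004,0.110,0,0,0],[-1,0.010,-0.004,0.118,0,0,0],[-1,0.010,-0.004,0.123,0,0,0],[-1,0.010,-0.004,0.126,0,0,0],[-1,0.010,-0.004,0.126,0,0,0]]'
```

```text
time: 2.4
ee_pos: [481.8, -47.2, 81.0]
eef_rot: [3.135, -0.192, 0.005]
force: [-0.1, 0.6, 0.6]
gripper_width: 0.0
grasp_force: 0.0
```

```bash
python3 -m pendant '[[-1,-0.002,0.001,0.002,0,0,0],[-1,-0.002,0.001,0.003,0,0,0],[-1,-0.002,0.001,0.004,0,0,0],[-1,-0.002,0.001,0.004,0,0,0]]'
```

```text
time: 2.9
ee_pos: [480.1, -47.9, 77.8]
eef_rot: [3.135, -0.191, 0.005]
force: [-2.4, 0.5, 9.4]
gripper_width: 0.7
grasp_force: 5.0
```

```bash
python3 -m pendant '[[-1,0.003,0,0.0005,0,0,0],[-1,0.006,0,0.0005,0,0,0],[-1,0.009,0,0.0005,0,0,0],[-1,0.012,0,0.0005,0,0,0],[-1,0.015,0,0.0005,0,0,0],[-1,0.018,0,0.001,0,0,0],[-1,0.020,0,0.001,0,0,0]]'
```

```text
time: 3.78
ee_pos: [502.1, -50.6, 77.5]
eef_rot: [3.135, -0.192, 0.013]
force: [1.5, 0.3, 6.9]
gripper_width: 0.7
grasp_force: 3.9
```

```bash
python3 -m pendant '[[-1,0,0,-0.02,0,0,0],[-1,-0.03,0,-0.04,0,0,0],[-1,-0.03,0,-0.04,0,0,0]]'
python3 - <<'E'
from h import *
p,m=snap('wrist','w1.png')
im=p.min(2)
for n,c in(('R',[489.2,-49.3,46]),):
  for a in(-1.047,-.524,0):
    X=np.array(c)+32*np.sin(a)*np.array([.9926,-.1213,0])+[0,0,32*np.cos(a)]; print(a,proj(m,X).round(1))
c=proj(m,[489.2,-49.3,78]).astype(int); x0,y0=c[0]-45,c[1]-50
k,l,st,ce=cv2.connectedComponentsWithStats((im[y0:y0+110,x0:x0+90]>140).astype(np.uint8))
for i in range(1,k):
  if st[i,4]>8: print(ce[i]+[x0,y0],st[i])
E
```

```text
time: 4.15
ee_pos: [468.6, -46.1, 115.7]
eef_rot: [3.135, -0.192, 0.004]
force: [-0.3, -0.8, 1.5]
gripper_width: 0.4
grasp_force: 0.0
-1.047 [326.  277.5]
-0.524 [326.  264.8]
0 [326.1 238.5]
[359.46428571 233.64285714] [ 73  29  13  26 168]
[291.96067416 232.92134831] [  5  31  13  24 178]
[326.05251142 239.02739726] [ 21  47  49   9 438]
[288.60493827 294.97530864] [  0 105  17   5  81]
[361.58426966 294.94382022] [ 71 105  19   5  89]
```

View pics/w1.png

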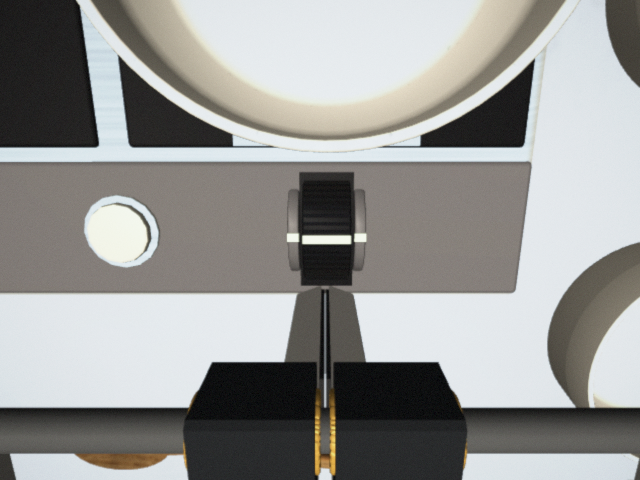

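The right wheel's line is now at (326,239), level with its two ticks, so one stroke carried it over both notches to 0. Next is the key.

```bash
python3 -m pendant '[[-1,0.010,-0.057,0,0,0,0],[-1,0.020,-0.1145,0,0,0,0],[-1,0.020,-0.1145,0.02,0,0,0],[-1,0.020,-0.1145,0.038,0,0,0],[-1,0.020,-0.1145,0.038,0,0,0]]'
```

```text
time: 4.82
ee_pos: [500.8, 65.4, 74.0]
eef_rot: [3.136, -0.191, -0.008]
force: [-0.3, -0.5, -0.5]
gripper_width: 0.2
grasp_force: 0.0
```

```bash
python3 -m pendant '[[-1,0.002,0,0.005,0,0,0],[-1,0.002,0,0.008,0,0,0],[-1,0.002,0,0.010,0,0,0],[-1,0.002,0,0.012,0,0,0],[-1,0.002,0,0.012,0,0,0]]'
```

```text
time: 5.45
ee_pos: [505.1, 64.5, 65.1]
eef_rot: [3.135, -0.192, 0.003]
force: [0.9, 0.3, 3.8]
gripper_width: 0.3
grasp_force: 1.8
```

```bash
python3 -m pendant '[[-1,-0.001,0,0.002,0,0,0],[-1,-0.001,0,0.003,0,0,0],[-1,-0.001,0,0.004,0,0,0],[-1,-0.001,0,0.004,0,0,0]]'
```

```text
time: 5.95
ee_pos: [505.1, 64.5, 63.2]
eef_rot: [3.135, -0.191, 0.005]
force: [-2.4, -0.2, 16.3]
gripper_width: 0.7
grasp_force: 8.2
```

Force rose to 16 N at z 63, which means the key is on its stop, fully down. I'll let it go, retreat and check.

```bash
python3 -m pendant '[[-1,0,0,-0.02,0,0,0],[-1,0,0,-0.08,0,0,0],[-1,-0.06,0,-0.14,0,0,0],[-1,-0.06,0,-0.14,0,0,0],[-1,-0.06,0,-0.14,0,0,0]]'
python3 - <<'E'
from h import *
p,m=snap('wrist','w2.png')
for n,c in(('R',[489.2,-49.3,46]),('L',[517.1,179.1,46])):
  for a in(-1.047,-.524,0):
    print(n,a,proj(m,np.array(c)+32*np.sin(a)*np.array([.9926,-.1213,0])+[0,0,32*np.cos(a)]).round(1))
E
```

```text
time: 6.58
ee_pos: [443.6, 72.6, 201.2]
eef_rot: [-3.135, 0.191, -0.003]
force: [0.3, -0.6, -0.5]
gripper_width: 0.5
grasp_force: 0.0
R -1.047 [479.5 188.3]
R -0.524 [486.9 174.3]
R 0 [491.5 151.8]
L -1.047 [171.7 188.4]
L -0.524 [164.4 174.4]
L 0 [159.8 151.9]
```

View pics/w2.png

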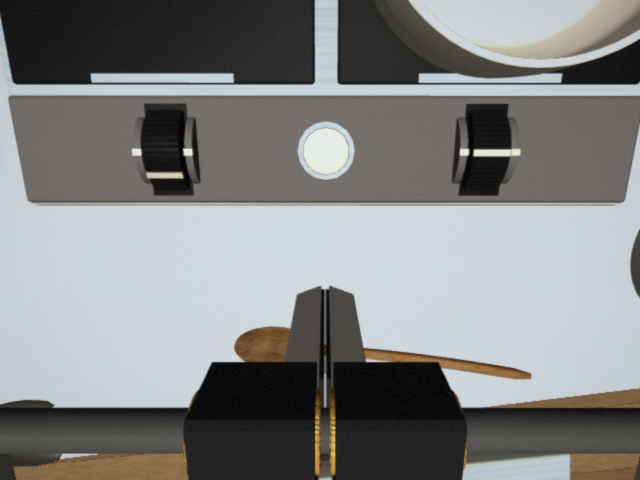

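The right line is at (490,152), level with its ticks. The left line is at (165,175), still in its -0.524 notch. The key is up and the arm is clear.

```bash
python3 -c "
from station import ctrl
print(ctrl.job_done())"
```

```text
the job is handed in; nothing more can be done
None
```

The job is handed in: the right wheel (the bowl's zone) was rolled to its middle notch, then the start key was pressed to its stop and released, and the left wheel stayed in its notch; I didn't re-image the bowl and mug in full, but nothing went near them.

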